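Tighten the mini PC's clamp screw with a hex key

TASK

Take the blue T-handle hex key out of the grey stand, seat it fully home in the recessed hex socket of the cap screw that clamps the small black computer, and only then turn the screw clockwise until it comes up tight, without forcing the key into the socket or wrenching the screw past tight. Leave the key standing fully home in the screw and let go; leave the orange key, the can and the other loose things where they are.

Things in the scene. Friction and masses are not known exactly. Their poses are not given: they have to be found in the camera images.
- hexkey_handle (a point): Centre of the blue plastic cross handle of the T-handle hex key that stands in one of the grey stand's two holes: a bar 90 mm long (x axis), 14 mm thick (y), 20 mm high (z, up along the shank). The steel hex shank, 12 mm across flats, runs down from its middle; two of its flats face +x and -x. The shank's end is 110 mm below this point.
- hexkey_tip (a point): Centre of the end of the blue key's shank (its last 3 mm taper as a lead-in, so it finds the socket from about 1 mm off). Axes as the handle's: z up the shank, flats facing +x and -x.
- hexkey: The blue hex key as a whole, about 0.2 kg. Origin at the end of its shank, z up the shank, x along the handle.
- stand: Grey key stand, 60 x 150 x 50 mm high, fixed; origin under its middle. Two round holes, 15 mm across and 40 mm deep (floor 10 mm above the table), lie 45 mm either side of the middle along its y axis. The keys stand loosely in them: a key can turn, lean by a few degrees, and be held leaning.
- smallkey_handle (a point): Centre of the handle of the orange T-handle key in the stand's other hole: the same but for a 10 mm shank, its top 130 mm above the table. The wrong size, to be left alone.
- mount: Fixed mounting; origin on the table under the middle of the 40 mm round hole in its grey clamp block (80 x 80 x 50 mm high). In the hole, 6 mm below the block's top, is the bright head (28 mm across, top 44 mm above the table) of a captive cap screw. The small black computer, 75 mm high and 170 mm wide, stands 60 to 210 mm away on the +x side.
- socket_floor: Fixed flat floor of the screw's socket, 16 mm below its mouth (28 mm above the table), where the key's end comes to rest; origin on the middle of the hole, 6 mm below this floor. The captive screw floats: its axis lies up to 3.3 mm off the hole's middle in x and in y, held by 6 N of friction; how far is not measured, so find the socket by touch (or sight).
- screw (a joint): Angle (rad) of the cap screw, clockwise from above; starts -0.15 to 0.25. Turns against about 0.2 N m, stays where left, does not rise or sink; at 1.10 it comes up tight and stops. Its hex socket is 12.8 mm across flats, 16 mm deep; at 0 two flats face the mount's +x and -x and a small red mark lies towards -x. The key fits every 60 degrees, with about 4 degrees of play each way.
- insert (a joint): Elastic twist (rad, clockwise positive, 0 at rest) of the threaded insert that carries the screw, 4 N m per rad: about 0.05 while the screw is being turned, more once it is tight and turned on, back to 0 when let go. At 0.32 (1.3 N m) the insert is damaged: the screw is overtightened.
- tape: White ring-shaped roll of tape lying flat, 90 mm across, 22 mm high: bystander.
- aircan: Upright can, 52 mm across, 150 mm high, blue label: bystander.
- driver: Screwdriver lying on the table: bystander.
- adapter: Small white network adapter, 45 x 30 x 20 mm: bystander.
- washer_stack: Steel spacer, 24 mm across, 12 mm high, in the clear parts tray: bystander.
There are look-alikes about, which are no part of the job. Of the things shaped like the hexkey, the blue one is meant.

How it is judged:
On the way, in this order (a step that is already met when the one before it is completed fails the run):
1. the blue key is fully home in the socket and the screw has not been turned yet (z of hexkey_tip in the frame of mount below 0.0293 m and horizontal distance between hexkey_tip and mount below 0.009 m and angle between the z axis of hexkey_tip and the z axis of mount, either way round below 0.17 rad and value of joint screw below 0.42 rad), for 0.2 s.
2. the screw is turned up tight with the key fully home (z of hexkey_tip in the frame of mount below 0.0293 m and horizontal distance between hexkey_tip and mount below 0.009 m and angle between the z axis of hexkey_tip and the z axis of mount, either way round below 0.17 rad and value of joint screw above 1.05 rad), for 0.1 s.
At the end, for the whole second after the job is handed in: The screw is tight (joint above 1.05 rad), and the blue key stands at rest in its socket, its end within 1.3 mm of the socket's floor (at least 14.7 mm below the mouth), no more than 9 mm from the middle of the hole and leaning less than 10 degrees; the gripper has let go (all of step 2 and linear speed of hexkey below 0.03 m/s); the robot touches nothing.
It fails at once if the key, not yet home, is pressed on the screw or the clamp block with more than 20 N (contact force between hexkey and mount above 20 N and z of hexkey_tip in the frame of mount above 0.0315 m).
It fails at once if while being seated (screw not yet turned) the key is pressed on the socket's floor with more than 25 N (contact force between hexkey and socket_floor above 25 N and value of joint screw below 0.42 rad).
It fails at once if the screw is turned while the key is not fully home (value of joint screw above 0.45 rad and z of hexkey_tip in the frame of mount above 0.0315 m).
It fails at once if the screw is wrenched past tight (its insert twisted by more than 0.32 rad) (value of joint insert above 0.32 rad).
It fails at once if the orange key is pulled from or pushed about in its stand (40 mm), or another loose thing is pushed more than 30 mm (distance of smallkey_handle from where it was at the start of the episode above 0.04 m or distance of any of tape, aircan, driver, adapter, washer_stack from where it was at the start of the episode above 0.03 m).
It also fails if it takes over 72 s, if anything falls off the work surface, if the arm or the gripper's body presses on something with over 40 N, if the wrist force passes 120 N, or if a joint passes its speed limit or range.

ROBOT

A 6-joint arm with a two-finger parallel gripper is mounted at the origin on the work surface. World frame = base frame: x ahead of the robot, y to its left, z up, the work surface at z = 0. Lengths are in m, angles in rad, forces in N, time in s.
With the tool pointing down it reaches from about 0.35 to 0.775 m from the base axis. Payload 5.5 kg.
Tool frame: the origin (TCP) lies at the very end of the fingers, on their centre line; the grasp point (between the pads) lies 19 mm behind it; x points along the fingers, y is the direction in which the jaws open and shut, and the axes are right-handed (so a half turn about x gives the same grasp; the last joint's range is limited). The gripper opens to 85 mm and grips with 20 to 120 N. Pads are 22 mm wide; open, the fingers measure 114 mm over their backs; the gripper's body (76 mm by 85 mm) begins 54 mm behind the grasp point. The pads swing forward as they close: fully open they stand 13 mm farther back than shut.
Start: joints at [1.034, 0.313, 0.046, 1.304, 0, 1.431], TCP at [0.222, 0.53, 0.231] pointing down, gripper open.
Joint ranges: [-2.76, 2.76], [-0.86, 1.69], [-1.03, 1.26], [-2.2, 2.34], [-1.47, 1.5], [-3.14, 3.14]. Speed limits (rad/s): [2.57, 2.57, 3.14, 3.14, 3.14, 3.14].

INTERFACE

Orientations are given as a unit quaternion [w, x, y, z].
In Python, from workcell import readout, cams, env, finder gives the robot as it stands.
- The arm moves only by the tool drive_tool, never from a script. Its argument "moves" is a list that holds one entry, the list of rows, each a list of 7 numbers: the shift along the tool's x, y, z in m, then the turn, a rotation vector about the tool's x, y, z in rad, then the closure in counts, from 0 (fully open) to 255 (shut). A call has exactly 5 rows; each row is the pose to reach, as a shift and turn from the pose measured when the call began, along the tool's axes at that moment; what a row does not reach only later rows make up. A row lasts 1/8 s, in which the tool goes at most 62.5 mm and 10.7 degrees, less where a joint would pass 70% of its speed; a pose out of reach is approached as far as the arm can. A call with a gripper value outside its range is refused whole. The fingers move at their own pace and stop on an object; "squeeze" is the grip in N (left out, the last holds). Time passes only in rows, so rows that repeat a pose let the fingers close, or fill a call up. It gives the time, the measured TCP pose, the force and the opening at its end, in the units of the state.
- readout.get_state(): the state, without advancing time (a new reading comes with each control period).
- cams.read_camera(name): name is "side" or "top" or "wrist"; returns the picture (384x512x3 uint8, blue, green, red); there is no depth.
- cams.camera_params(name): a dict with "mtx" (3x3 intrinsics, pixels), "dist" ([k1, k2, p1, p2, k3] as OpenCV has them; the pictures are not rectified), "R" (3x3) and "t" (3): a world point X has camera coordinates R X + t; the wrist camera has in their place "mount" (4x4, takes a point from camera to tool coordinates, whose origin is the TCP and whose axes are the tool frame's). Camera axes: x right, y down, z forward; pixel columns grow to the right and rows downward; lengths in m; the calibration is good to about 2 mm. A picture is of the moment at which its call begins: read the wrist's pose just before it. camera_params takes no time and is no camera call.
- env.hand_in(): hands the job in, once; it reports no verdict.
Trained networks look in the newest picture that a camera, given by its name, has taken for a name from the list of things; names that differ only in an ending like _2 or _b are one class to them, and where a whole thing is asked for, a point or a joint stands for the part that bears it (a point fixed in the world has none). Each returns a list of dicts, best first, with "conf" (0 to 1); they miss things now and then, are a little off and sometimes report something else, mostly with a low value. They report only what shows in the picture. A call takes as long as a camera call. They do not tell look-alikes from the thing itself.
- finder.regions_of(camera, name): "pixels" (384x512 bool, what is visible of it) and "point" ([column, row] in pixels, amid what is visible of it).
The state is a dict: "clock": time; "joint_pos": joint angles; "qvel": joint speeds; "tau": joint torques, N m; "tcp_pos": TCP position; "orientation": TCP orientation; "wrist_force": force on the tool from outside, world axes, zero at the start; "ft_torque": the same for the moment, N m; "finger_gap": finger opening in m.
Only numpy, scipy, OpenCV 4.12 (cv2) and the standard library are available. Lean on these libraries where they do the work, as an engineer would, in place of code of your own. Each camera call takes 0.05 s, during which the arm holds its last target.

## Working session

There is one attempt and no reset: what is moved stays moved. The work goes in short steps, Python scripts to look and compute and a tool call to move; the robot and the scene stay as the last step left them, time stands still between calls to the robot, and variables do not carry over. Pictures are saved under pics/ and viewed, and the job is handed in when it is done.

Besides the shell and the picture viewer there is one more tool, called by a JSON object that holds its "fn" and its "kwargs". drive_tool: Moves the arm, as the interface text tells. Its arguments: {"type":"object","properties":{"moves":{"type":"array"},"squeeze":{"type":"number"}},"required":["moves"]}

```bash
ls; mkdir -p pics
python3 - <<'E'
from workcell import readout,cams,env,finder
import cv2,numpy as np
for n in("side","top","wrist"):
    im=cams.read_camera(n);cv2.imwrite(f"pics/a_{n}.png",im)
    p=cams.camera_params(n);print(n,{k:np.round(v,4).tolist() for k,v in p.items()})
print(readout.get_state())
E
```

```text
pics
side {'mtx': [[447.68, 0.0, 263.0042], [0.0, 447.68, 186.864], [0.0, 0.0, 1.0]], 'dist': [-0.0536, 0.0, 0.0, 0.0, 0.0], 'R': [[0.8663, -0.4993, 0.0188], [-0.265, -0.4909, -0.8299], [0.4236, 0.714, -0.5576]], 't': [-0.5043, 0.1723, 1.457]}
top {'mtx': [[436.3485, 0.0, 260.1214], [0.0, 436.3485, 186.6197], [0.0, 0.0, 1.0]], 'dist': [-0.0289, 0.0, 0.0, 0.0, 0.0], 'R': [[0.0528, -0.9986, -0.0015], [-0.9773, -0.0514, -0.2056], [0.2052, 0.0123, -0.9786]], 't': [-0.1042, 0.5336, 1.3407]}
wrist {'mtx': [[318.5609, 0.0, 258.9439], [0.0, 318.5609, 189.9812], [0.0, 0.0, 1.0]], 'dist': [0.0053, 0.0, 0.0, 0.0, 0.0], 'mount': [[0.0014, -0.3144, 0.9493, -0.1418], [1.0, -0.0009, -0.0018, -0.0005], [0.0015, 0.9493, 0.3144, -0.082], [0.0, 0.0, 0.0, 1.0]]}
{'clock': 0.15, 'joint_pos': array([1.03438968e+00, 3.13843044e-01, 4.52793528e-02, 1.30356891e+00,
       1.74050459e-05, 1.43116867e+00]), 'qvel': array([-0.00020037, -0.00139034,  0.00215489,  0.00156475,  0.00026526,
       -0.00048328]), 'tau': array([ 2.66656651e-03, -4.81065702e+01,  2.98816413e+01,  1.39290816e-02,
       -1.10449193e-04, -3.71887336e-05]), 'tcp_pos': array([0.22204715, 0.53001791, 0.2306212 ]), 'orientation': array([ 0.69307444,  0.13892045,  0.69339939, -0.1398078 ]), 'wrist_force': array([ 0.96653875,  0.66926503, -0.59707193]), 'ft_torque': array([-0.04552038,  0.01468769, -0.00084839]), 'finger_gap': 0.08559693522964641}
```

View pics/a_top.png

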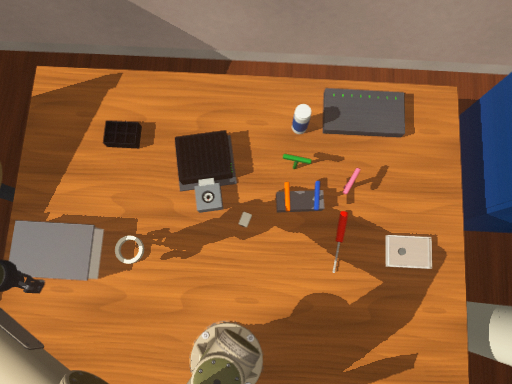

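View pics/a_side.png

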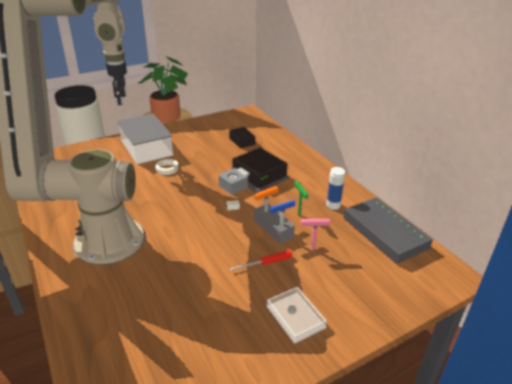

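View pics/a_wrist.png

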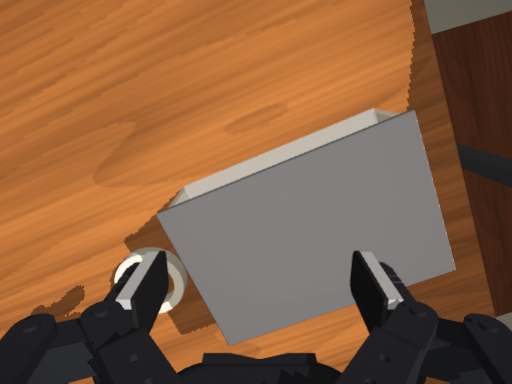

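```bash
cat > h.py <<'E'
from workcell import readout,cams,env,finder
import cv2,numpy as np
from scipy.spatial.transform import Rotation as Rn
def qR(q): return Rn.from_quat([q[1],q[2],q[3],q[0]]).as_matrix()
def campose(n,s=None):
    p=cams.camera_params(n)
    if n=="wrist":
        s=s or readout.get_state()
        T=np.eye(4);T[:3,:3]=qR(s["orientation"]);T[:3,3]=s["tcp_pos"]
        M=T@np.array(p["mount"]);R=M[:3,:3].T;t=-R@M[:3,3]
    else: R=np.array(p["R"]);t=np.array(p["t"])
    return np.array(p["mtx"]),np.array(p["dist"]),R,t
def ray(n,px,s=None):
    K,d,R,t=campose(n,s)
    u=cv2.undistortPoints(np.array([[px]],float),K,d)[0,0]
    return -R.T@t, R.T@np.array([u[0],u[1],1.])
def onz(n,px,z,s=None):
    c,r=ray(n,px,s); return c+r*(z-c[2])/r[2]
def proj(n,X,s=None):
    K,d,R,t=campose(n,s)
    return cv2.projectPoints(np.array(X,float).reshape(-1,1,3),cv2.Rodrigues(R)[0],t,K,d)[0][:,0]
def tri(obs):
    A=np.zeros((3,3));b=np.zeros(3)
    for c,r in obs:
        r=r/np.linalg.norm(r);P=np.eye(3)-np.outer(r,r);A+=P;b+=P@c
    return np.linalg.solve(A,b)
def st():
    s=readout.get_state()
    R=qR(s["orientation"])
    print("t%.2f"%s["clock"],"tcp",np.round(s["tcp_pos"],4),"x",np.round(R[:,0],3),"y",np.round(R[:,1],3),"F",np.round(s["wrist_force"],1),"M",np.round(s["ft_torque"],2),"gap %.4f"%s["finger_gap"],"j",np.round(s["joint_pos"],3))
    return s,R
E
python3 - <<'E'
from h import *
for n in("top","side"):
    cams.read_camera(n)
    for o in("hexkey_handle","hexkey","stand","mount","screw","smallkey_handle","aircan"):
        for r in finder.regions_of(n,o)[:4]:
            print(n,o,round(r["conf"],2),np.round(r["point"],1),r["pixels"].sum())
print(onz("top",(318,192),.12),onz("top",(287,197),.12),onz("top",(207.5,197.5),.044))
E
```

```text
top hexkey_handle 0.73 [318.7 195.1] 151
top hexkey_handle 0.56 [297.4 159.7] 183
top hexkey_handle 0.45 [353.7 179.4] 137
top hexkey 0.61 [294.6 164. ] 157
top hexkey 0.54 [317.2 197.3] 171
top hexkey 0.49 [352.5 181.1] 133
top stand 0.64 [302.4 206.9] 696
top mount 0.69 [205.9 164.7] 3666
top smallkey_handle 0.53 [287.6 195.2] 143
side hexkey_handle 0.65 [281.5 207.8] 232
side hexkey_handle 0.64 [296.6 196.1] 211
side hexkey_handle 0.61 [317.1 220.9] 287
side hexkey 0.83 [314.3 224.6] 238
side hexkey 0.67 [299.  192.6] 184
side hexkey 0.52 [281.9 206.8] 220
side stand 0.64 [272.4 224.9] 946
side mount 0.88 [254.5 169.5] 2143
side smallkey_handle 0.55 [266.9 191.6] 187
side aircan 0.98 [335.1 189.3] 581
[ 0.51730272 -0.25345673  0.12      ] [ 0.49691181 -0.15990785  0.12      ] [0.49617366 0.09102017 0.044     ]
```

Run:
```python
from h import *
t=cams.read_camera("top");s=cams.read_camera("side")
def seg(im,lo,hi,box):
    h=cv2.cvtColor(im,cv2.COLOR_BGR2HSV);m=cv2.inRange(h,lo,hi);x0,y0,x1,y1=box
    k=np.zeros_like(m);k[y0:y1,x0:x1]=m[y0:y1,x0:x1];v,u=np.nonzero(k)
    p=np.c_[u,v].astype(float);c=p.mean(0);w,V=np.linalg.eigh(np.cov((p-c).T));d=V[:,1]
    q=(p-c)@d
    return c,c+d*q.min(),c+d*q.max(),len(p)
for nm,im,box in(("top",t,(300,170,335,215)),("side",s,(265,195,300,220))):
    r=seg(im,(105,120,50),(128,255,255),box);print(nm,r)
    if nm=="top": a=r; print([onz("top",x,.125) for x in r[:3]])
    else:b=r
print("tri",tri([ray("top",a[0]),ray("side",b[0])]))
big=np.hstack([cv2.resize(t[150:230,170:370],None,fx=3.9,fy=3.9,interpolation=cv2.INTER_CUBIC)])
cv2.imwrite("pics/b.png",big)
# mount hole
print(proj("top",[[.5,.09,.05],[.5,.09,0]]))
st()
```

```text
top (array([316.46774194, 195.65322581]), array([317.27949483, 180.96019391]), array([315.72510088, 209.09530747]), 124)
[array([ 0.50477925, -0.24849911,  0.125     ]), array([ 0.55043713, -0.24977181,  0.125     ]), array([ 0.46356545, -0.24736013,  0.125     ])]
side (array([280.98347107, 206.61983471]), array([293.52461053, 202.66256314]), array([270.0245631 , 210.07784386]), 121)
tri [ 0.50450351 -0.2485887   0.11817527]
[[207.68611372 196.00191192]
 [209.48374803 198.78853056]]
t1.05 tcp [0.2222 0.5303 0.2313] x [ 0.  0. -1.] y [0.386 0.922 0.   ] F [-1.   0.8 -0. ] M [ 0.05  0.   -0.02] gap 0.0858 j [1.034 0.313 0.046 1.304 0.    1.431]
```

View pics/b.png

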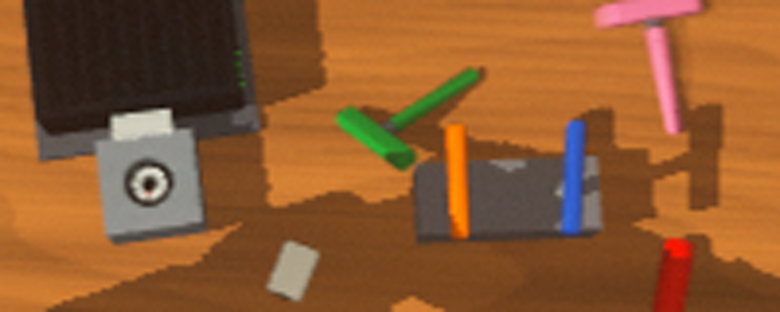

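```bash
cat >> h.py <<'E'
def goal(p,yaw,s=None):
    """yaw: angle of tool y axis in world; tool x straight down"""
    s=s or readout.get_state();R=qR(s["orientation"])
    y=np.array([np.cos(yaw),np.sin(yaw),0]);x=np.array([0,0,-1.]);G=np.c_[x,y,np.cross(x,y)]
    d=R.T@(np.array(p)-s["tcp_pos"]);rv=Rn.from_matrix(R.T@G).as_rotvec()
    print("goal shift",np.round(d,4),"rv",np.round(rv,4),"dist %.3f"%np.linalg.norm(d))
E
python3 -c "
from h import *
goal([.5,.09,.16],np.pi/2)"
```

```text
goal shift [ 0.0713 -0.2988  0.4264] rv [-3.968e-01  0.000e+00 -1.000e-04] dist 0.525
```

{"fn": "drive_tool", "kwargs": {"moves": [[[0.008,-0.033,0.047,-0.05,0,0,0],[0.016,-0.066,0.094,-0.1,0,0,0],[0.024,-0.1,0.142,-0.15,0,0,0],[0.032,-0.133,0.19,-0.2,0,0,0],[0.04,-0.166,0.237,-0.25,0,0,0]]]}}

```text
clock: 1.68
tcp_pos: [0.3776, 0.2841, 0.1914]
orientation: [0.706, 0.051, 0.705, -0.051]
wrist_force: [1.6, 0.5, -0.6]
finger_gap: 0.0856
```

```bash
python3 -c "
from h import *
st();goal([.5,.09,.16],np.pi/2)"
```

```text
t1.68 tcp [0.3776 0.2841 0.1914] x [ 0.001  0.001 -1.   ] y [0.144 0.99  0.001] F [ 1.6  0.5 -0.6] M [ 0.04 -0.07 -0.02] gap 0.0856 j [ 0.475  0.132 -0.285  1.152  0.     0.62 ]
goal shift [ 0.0314 -0.1745  0.1491] rv [-0.1449  0.001  -0.0006] dist 0.232
```

{"fn": "drive_tool", "kwargs": {"moves": [[[0.008,-0.045,0.04,-0.04,0,0,0],[0.016,-0.09,0.08,-0.08,0,0,0],[0.024,-0.135,0.12,-0.12,0,0,0],[0.031,-0.174,0.149,-0.145,0,0,0],[0.031,-0.174,0.149,-0.145,0,0,0]]]}}

```text
clock: 2.3
tcp_pos: [0.5012, 0.0876, 0.1597]
orientation: [0.707, 0.002, 0.707, -0.002]
wrist_force: [-0.8, 0.6, 0.8]
finger_gap: 0.0856
```

```bash
python3 -c "
from h import *
st();im=cams.read_camera('wrist');s,R=st()
cv2.imwrite('pics/c.png',im)
for o in ('mount','screw','socket_floor'):
  for r in finder.regions_of('wrist',o)[:2]: print(o,r['conf'],r['point'],onz('wrist',r['point'],.044,s))
"
```

```text
t2.30 tcp [0.5012 0.0876 0.1597] x [ 0.001  0.    -1.   ] y [0.005 1.    0.   ] F [-0.8  0.6  0.8] M [ 0.06  0.04 -0.02] gap 0.0856 j [ 0.015  0.22  -0.258  1.092  0.     0.02 ]
t2.35 tcp [0.5002 0.0892 0.16  ] x [ 0.     0.001 -1.   ] y [0.003 1.    0.001] F [-0.2  0.6  0.8] M [ 0.01  0.01 -0.02] gap 0.0853 j [ 1.800e-02  2.180e-01 -2.590e-01  1.093e+00  1.000e-03  2.100e-02]
mount 0.56 [271.0, 255.8] [0.56679051 0.09946904 0.044     ]
screw 0.88 [264.8, 181.8] [0.49608147 0.09374107 0.044     ]
socket_floor 0.72 [260.4, 174.1] [0.48932087 0.09004772 0.044     ]
```

View pics/c.png

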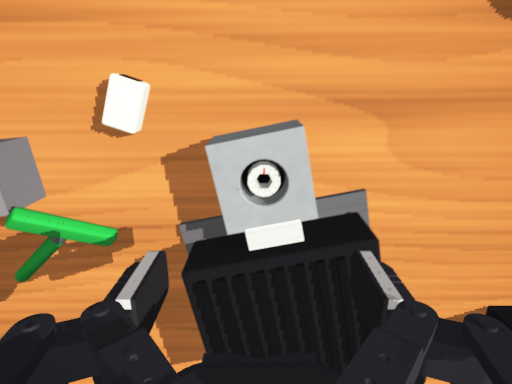

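```bash
python3 -c "
import cv2
im=cv2.imread('pics/c.png')
cv2.imwrite('pics/c2.png',cv2.resize(im[150:210,225:305],None,fx=9,fy=9,interpolation=cv2.INTER_CUBIC))"
```

```text
(no output)
```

View pics/c2.png

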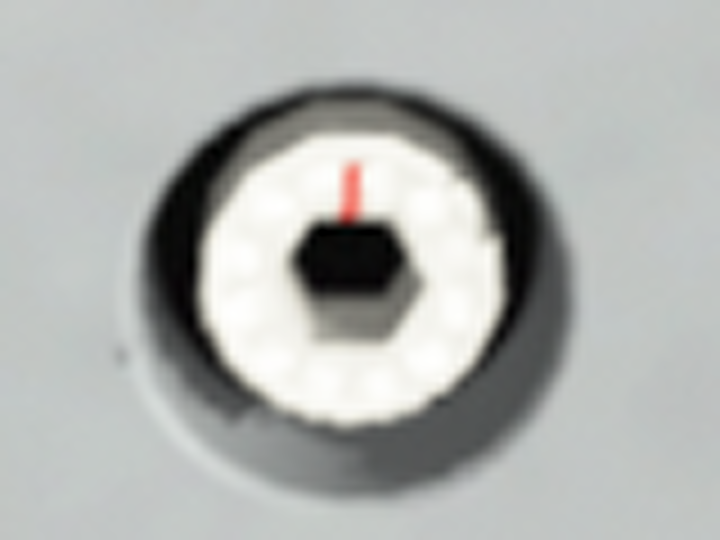

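{"fn": "drive_tool", "kwargs": {"moves": [[[0,0,0,0.18,0,0,0],[0,0,0,0.36,0,0,0],[0,0,0,0.54,0,0,0],[0,0,0,0.72,0,0,0],[0,0,0,0.9,0,0,0]]]}}

```text
clock: 3.12
tcp_pos: [0.4987, 0.093, 0.161]
orientation: [0.637, 0.309, 0.636, -0.308]
wrist_force: [-0.8, 0.6, -0.0]
finger_gap: 0.0852
```

{"fn": "drive_tool", "kwargs": {"moves": [[[0,0,0,0.18,0,0,0],[0,0,0,0.36,0,0,0],[0,0,0,0.54,0,0,0],[0,0,0,0.7,0,0,0],[0,0,0,0.7,0,0,0]]]}}

```text
clock: 3.75
tcp_pos: [0.4981, 0.0945, 0.1614]
orientation: [0.493, 0.507, 0.493, -0.506]
wrist_force: [-0.4, 0.1, 1.5]
finger_gap: 0.0856
```

```bash
cat >> h.py <<'E'
def rect(im,z,cx,cy,s,n="wrist",half=.03,N=600):
    # rectified view: col -> +y world, row -> +x world
    g=np.linspace(-half,half,N);X,Y=np.meshgrid(cx+g,cy+g,indexing='ij')
    p=proj(n,np.c_[X.ravel(),Y.ravel(),np.full(X.size,z)],s).reshape(N,N,2).astype(np.float32)
    return cv2.remap(im,p[...,0],p[...,1],cv2.INTER_CUBIC)
E
python3 -c "
from h import *
import pickle
im=cams.read_camera('wrist');s,R=st()
cv2.imwrite('pics/d.png',im);pickle.dump(s,open('d.pkl','wb'))
for o in ('screw',):
  for r in finder.regions_of('wrist',o)[:2]: print(o,r['conf'],r['point'],onz('wrist',r['point'],.044,s))
s1=dict(s);s1['tcp_pos']=np.array([.5002,.0892,.16]);y=np.array([.003,1,.001]);x=np.array([0,.001,-1.]);
q=Rn.from_matrix(np.c_[x,y,np.cross(x,y)]).as_quat();s1['orientation']=q[[3,0,1,2]]
a=rect(cv2.imread('pics/c.png'),.044,.496,.0935,s1,half=.025,N=500);b=rect(im,.044,.496,.0935,s,half=.025,N=500)
cv2.imwrite('pics/d_r.png',cv2.resize(np.hstack([a,b]),(800,400)))
cv2.imwrite('pics/ra.png',a);cv2.imwrite('pics/rb.png',b)
for n in 'ab':
  m=(cv2.cvtColor(eval(n),cv2.COLOR_BGR2GRAY)>225).astype(np.uint8)
  k,l,S,C=cv2.connectedComponentsWithStats(m);i=1+S[1:,4].argmax();mm=(l==i).astype(np.uint8)
  c=cv2.findContours(mm,0,1)[0];c=max(c,key=len);(e,ax,an)=cv2.fitEllipse(c);print(n,e,ax, .496-.025+e[1]*.05/499,.0935-.025+e[0]*.05/499)
"
```

```text
t3.80 tcp [0.4982 0.0943 0.1613] x [ 0.002  0.001 -1.   ] y [ 1.    -0.026  0.002] F [-0.2  0.5  0.2] M [0.   0.02 0.04] gap 0.0853 j [ 2.800e-02  2.150e-01 -2.600e-01  1.094e+00  1.000e-03  1.625e+00]
screw 0.58 [261.6, 191.4] [0.49896753 0.08764497 0.044     ]
a (230.80252075195312, 258.66070556640625) (266.49652099609375, 273.0277099609375) 0.4969179063693794 0.09162650508536604
b (224.21963500976562, 258.3188171386719) (271.2174072265625, 274.42462158203125) 0.49688364901189097 0.0909668972955677
```

View pics/d_r.png

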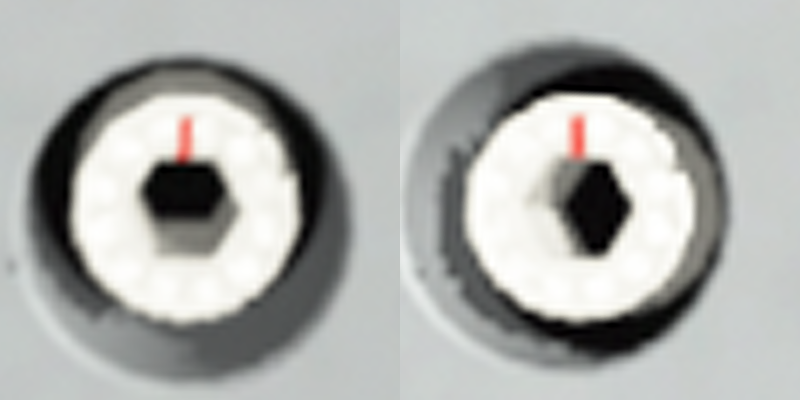

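```bash
python3 -c "
from h import *
goal([.5045,-.2486,.23],np.pi/2-.028)"
```

```text
goal shift [-0.0691  0.0154  0.3423] rv [-1.5694e+00  2.0000e-04 -2.1000e-03] dist 0.350
```

{"fn": "drive_tool", "kwargs": {"moves": [[[-0.02,0.002,0.038,-0.18,0,0,0],[-0.04,0.004,0.076,-0.36,0,0,0],[-0.055,0.006,0.114,-0.54,0,0,0],[-0.069,0.008,0.152,-0.72,0,0,0],[-0.069,0.01,0.19,-0.9,0,0,0]]]}}

```text
clock: 4.47
tcp_pos: [0.5039, -0.0973, 0.2315]
orientation: [0.667, 0.239, 0.664, -0.238]
wrist_force: [1.0, -0.3, 0.9]
finger_gap: 0.0853
```

```bash
python3 -c "
from h import *
goal([.5045,-.2486,.23],np.pi/2-.028)"
```

```text
goal shift [ 0.0015 -0.1164  0.0966] rv [-0.6604  0.0039 -0.0017] dist 0.151
```

{"fn": "drive_tool", "kwargs": {"moves": [[[0.001,-0.03,0.025,-0.18,0,0,0],[0.001,-0.06,0.05,-0.36,0,0,0],[0.0015,-0.09,0.075,-0.54,0.002,0,0],[0.0015,-0.116,0.096,-0.66,0.004,-0.002,0],[0.0015,-0.116,0.096,-0.66,0.004,-0.002,0]]]}}

```text
clock: 5.1
tcp_pos: [0.5043, -0.2497, 0.2297]
orientation: [0.707, 0.01, 0.707, -0.01]
wrist_force: [0.6, 0.7, -0.2]
finger_gap: 0.0852
```

```bash
python3 -c "
from h import *
im=cams.read_camera('wrist');s,R=st()
b=rect(im,.13,.5045,-.2486,s,half=.07,N=560);cv2.imwrite('pics/e.png',b);cv2.imwrite('pics/e0.png',im)
m=cv2.inRange(cv2.cvtColor(b,cv2.COLOR_BGR2HSV),(105,120,50),(128,255,255))
k,l,S,C=cv2.connectedComponentsWithStats(m);i=1+S[1:,4].argmax();print(S[1:])
r=cv2.minAreaRect(np.argwhere(l==i)[:,::-1].astype(np.float32));print(r,.5045-.07+r[0][1]*.14/559,-.2486-.07+r[0][0]*.14/559)
"
```

```text
t5.15 tcp [ 0.5041 -0.2483  0.2297] x [-0.001  0.    -1.   ] y [0.029 1.    0.   ] F [-0.2  1.1  0.3] M [ 0.02 -0.03 -0.02] gap 0.0856 j [-0.6    0.289  0.009  1.291  0.    -0.571]
[[  263    98    59   358 18546]]
((291.02142333984375, 276.430419921875), (55.368919372558594, 357.38848876953125), 1.1457629203796387) 0.5037312321807915 -0.2457144914712377
```

View pics/e.png

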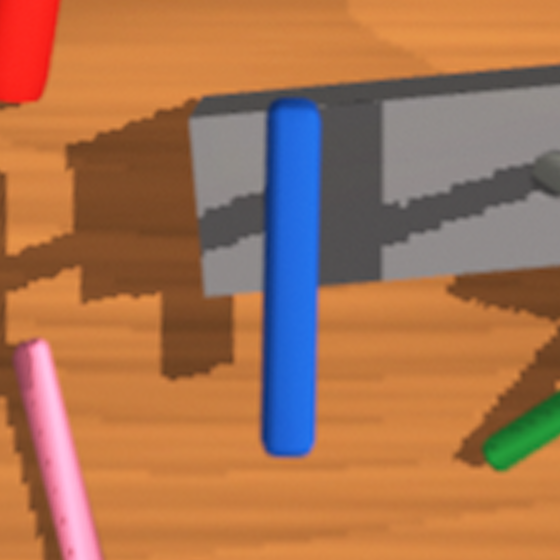

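View pics/e0.png

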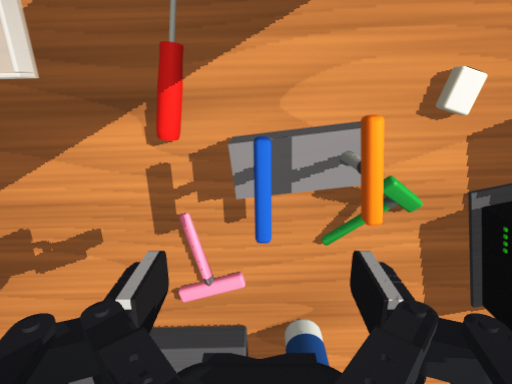

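```bash
python3 -c "
from h import *
goal([.5034,-.2460,.101],np.pi/2-.02)"
```

```text
goal shift [ 0.1287  0.0022 -0.0007] rv [-0.0092 -0.0006 -0.0004] dist 0.129
```

{"fn": "drive_tool", "kwargs": {"moves": [[[0.03,0.0022,-0.0007,-0.009,0,0,100],[0.06,0.0022,-0.0007,-0.009,0,0,100],[0.09,0.0022,-0.0007,-0.009,0,0,100],[0.115,0.0022,-0.0007,-0.009,0,0,100],[0.1287,0.0022,-0.0007,-0.009,0,0,100]]], "squeeze": 40}}

```text
clock: 5.78
tcp_pos: [0.5029, -0.2442, 0.0999]
orientation: [0.706, 0.007, 0.708, -0.006]
wrist_force: [0.1, 1.1, -0.1]
finger_gap: 0.0521
```

```bash
python3 -c "
from h import *
im=cams.read_camera('wrist');s,R=st();cv2.imwrite('pics/f.png',im)
goal([.5034,-.2460,.101],np.pi/2-.02)"
```

```text
t5.83 tcp [ 0.5024 -0.2441  0.0986] x [-0.003  0.003 -1.   ] y [0.019 1.    0.003] F [-0.8  0.6 -1.3] M [ 0.07 -0.01 -0.02] gap 0.0519 j [-0.596  0.359 -0.224  0.991  0.    -0.577]
goal shift [-0.0024 -0.0019  0.0011] rv [ 0.0013 -0.0035 -0.0025] dist 0.003
```

View pics/f.png

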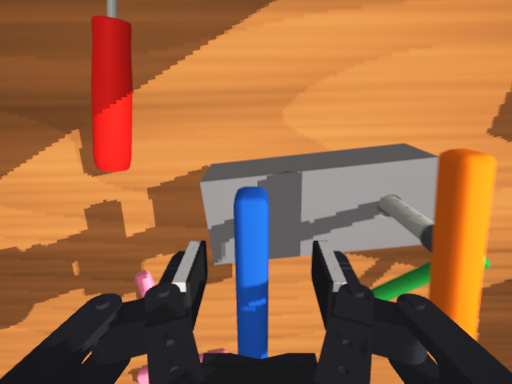

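{"fn": "drive_tool", "kwargs": {"moves": [[[-0.0024,-0.002,0.001,0.001,-0.0035,-0.0025,100],[-0.0024,-0.002,0.001,0.001,-0.0035,-0.0025,255],[-0.0024,-0.002,0.001,0.001,-0.0035,-0.0025,255],[-0.0024,-0.002,0.001,0.001,-0.0035,-0.0025,255],[-0.0024,-0.002,0.001,0.001,-0.0035,-0.0025,255]]], "squeeze": 40}}

```text
clock: 6.45
tcp_pos: [0.5039, -0.2471, 0.102]
orientation: [0.708, 0.006, 0.707, -0.008]
wrist_force: [-0.2, -2.1, 5.1]
finger_gap: 0.0136
```

{"fn": "drive_tool", "kwargs": {"moves": [[[0,0,0,0,0,0,255],[0,0,0,0,0,0,255],[0,0,0,0,0,0,255],[-0.005,0,0,0,0,0,255],[-0.01,0,0,0,0,0,255]]], "squeeze": 60}}

```text
clock: 7.08
tcp_pos: [0.5037, -0.2468, 0.1116]
orientation: [0.707, 0.007, 0.707, -0.008]
wrist_force: [-0.3, -2.7, -2.8]
finger_gap: 0.0127
```

```bash
python3 -c "
from h import *
s,R=st()"
```

```text
t7.08 tcp [ 0.5037 -0.2468  0.1116] x [ 0.001 -0.001 -1.   ] y [ 0.02   1.    -0.001] F [-0.3 -2.7 -2.8] M [-0.61 -0.1   0.01] gap 0.0127 j [-5.980e-01  3.490e-01 -2.050e-01  1.016e+00 -1.000e-03 -5.780e-01]
```

{"fn": "drive_tool", "kwargs": {"moves": [[[-0.02,0,0,0,0,0,255],[-0.04,0,0,0,0,0,255],[-0.06,0,0,0,0,0,255],[-0.08,0,0,0,0,0,255],[-0.1,0,0,0,0,0,255]]]}}

```text
clock: 7.7
tcp_pos: [0.5031, -0.2457, 0.2119]
orientation: [0.707, 0.007, 0.707, -0.007]
wrist_force: [0.5, -0.6, -2.2]
finger_gap: 0.0129
```

```bash
python3 -c "
from h import *
s,R=st()
w=cams.read_camera('wrist');t=cams.read_camera('top');d=cams.read_camera('side')
s,R=st()
tip=s['tcp_pos']+R@[.091,0,0];print(tip,proj('top',tip),proj('side',tip),proj('side',s['tcp_pos']+R@[-.019,0,0]))
p=proj('side',tip)[0].astype(int);q=proj('top',tip)[0].astype(int)
a=cv2.resize(d[p[1]-60:p[1]+30,p[0]-40:p[0]+40],None,fx=5,fy=5,interpolation=cv2.INTER_CUBIC)
b=cv2.resize(t[q[1]-45:q[1]+45,q[0]-40:q[0]+40],None,fx=5,fy=5,interpolation=cv2.INTER_CUBIC)
cv2.imwrite('pics/g.png',np.hstack([a,b]));cv2.imwrite('pics/gw.png',w)
cv2.imwrite('pics/gs.png',d);cv2.imwrite('pics/gt.png',t)
"
```

```text
t7.70 tcp [ 0.5031 -0.2457  0.2119] x [-0.     0.001 -1.   ] y [0.02  1.    0.001] F [ 0.5 -0.6 -2.2] M [-0.04  0.03 -0.  ] gap 0.0129 j [-0.598  0.291 -0.033  1.248  0.    -0.578]
t7.85 tcp [ 0.504  -0.2465  0.2122] x [ 0.002 -0.001 -1.   ] y [ 0.02   1.    -0.001] F [ 0.7  0.3 -2.5] M [-0.02 -0.01 -0.02] gap 0.0131 j [-0.598  0.29  -0.033  1.246  0.    -0.578]
[ 0.50417451 -0.24660462  0.12123779] [[315.68326607 196.04677595]] [[281.13332764 205.4297201 ]] [[282.54223328 176.33570205]]
```

View pics/g.png

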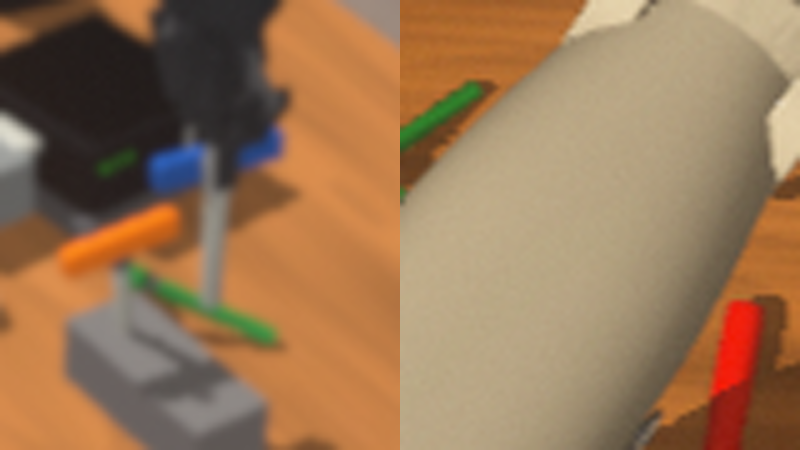

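View pics/gw.png

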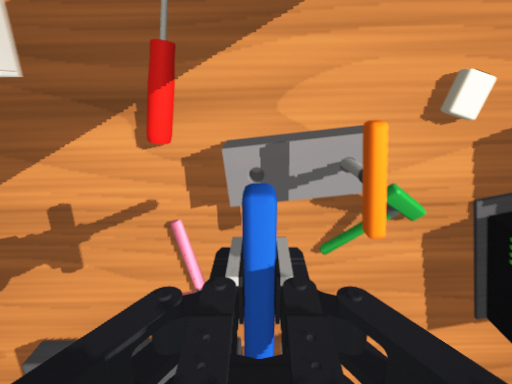

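```bash
python3 -c "
from h import *
s,R=st()
for x in(-.029,-.009):
  for z in (-.045,.045): print(x,z,proj('wrist',s['tcp_pos']+R@[x,0,z],s))
im=cv2.imread('pics/gw.png');m=cv2.inRange(cv2.cvtColor(im,cv2.COLOR_BGR2HSV),(100,120,50),(128,255,255));m[:,:235]=0;m[:,290:]=0;m[:170]=0
v,u=np.nonzero(m);print(v.min(),v.max());
for r in (190,200,210,230,260,300,340,350): q=u[v==r];print(r,q.min(),q.max())
"
```

```text
t7.85 tcp [ 0.504  -0.2465  0.2122] x [ 0.002 -0.001 -1.   ] y [ 0.02   1.    -0.001] F [ 0.7  0.3 -2.5] M [-0.02 -0.01 -0.02] gap 0.0131 j [-0.598  0.29  -0.033  1.246  0.    -0.578]
-0.029 -0.045 [[259.59866025 189.47125402]]
-0.029 0.045 [[259.75918625 375.11086561]]
-0.009 -0.045 [[259.56839361 175.01878164]]
-0.009 0.045 [[259.71533597 341.76786978]]
183 358
190 244 274
200 243 276
210 243 276
230 243 275
260 243 275
300 244 274
340 245 273
350 245 273
```

```bash
python3 -c "
from h import *
s,R=st()
im=cv2.imread('pics/gw.png')
cv2.imwrite('pics/gz.png',cv2.resize(im[150:270,205:315],None,fx=5,fy=5,interpolation=cv2.INTER_CUBIC))
print(onz('wrist',(257,174),.05,s),onz('wrist',(257,167.5),.05,s))
"
```

```text
t7.85 tcp [ 0.504  -0.2465  0.2122] x [ 0.002 -0.001 -1.   ] y [ 0.02   1.    -0.001] F [ 0.7  0.3 -2.5] M [-0.02 -0.01 -0.02] gap 0.0131 j [-0.598  0.29  -0.033  1.246  0.    -0.578]
[ 0.50604462 -0.24921281  0.05      ] [ 0.49942848 -0.24905985  0.05      ]
```

View pics/gz.png

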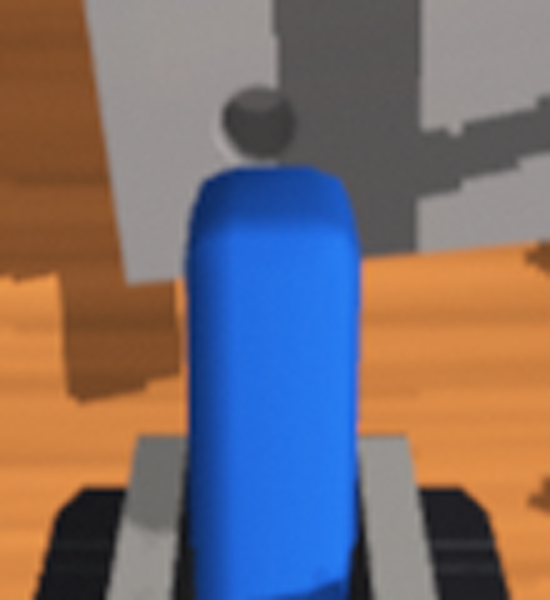

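```bash
python3 -c "
from h import *
s,R=st()
d=cv2.imread('pics/a_side.png');g=cv2.imread('pics/gs.png')
H=proj('side',[.4966,.0913,.044])[0];print(H, proj('top',[.4966,.0913,.044]))
Q=proj('side',[.5057,-.2495,.05])[0];print('hole',Q)
def crop(im,c,r=18,f=20):
    x,y=np.round(c).astype(int);print(x-r,y-r)
    o=cv2.resize(im[y-r:y+r,x-r:x+r],None,fx=f,fy=f,interpolation=cv2.INTER_CUBIC)
    p=((np.array(c)-[x-r,y-r]+.5)*f).astype(int);cv2.drawMarker(o,tuple(int(i) for i in p),(0,0,255),0,20);return o
a=crop(d,H,10,38);b=crop(g,Q,10,38)
cv2.imwrite('pics/h1.png',np.hstack([a,b])[:600,:][:, :]) if 0 else cv2.imwrite('pics/h1.png',cv2.resize(np.hstack([a,b]),(800,400)))
tip=s['tcp_pos']+R@[.091,0,0.0];up=s['tcp_pos']+R@[.02,0,0.]
T=proj('side',tip)[0];U=proj('side',up)[0];print(T,U)
a=crop(g,T,10,38);b=crop(g,U,10,38);cv2.imwrite('pics/h2.png',cv2.resize(np.hstack([a,b]),(800,400)))
"
```

```text
t7.85 tcp [ 0.504  -0.2465  0.2122] x [ 0.002 -0.001 -1.   ] y [ 0.02   1.    -0.001] F [ 0.7  0.3 -2.5] M [-0.02 -0.01 -0.02] gap 0.0131 j [-0.598  0.29  -0.033  1.246  0.    -0.578]
[231.84432543 176.22742862] [[207.42345459 197.36506873]]
hole [281.09152988 223.30667202]
222 166
271 213
[281.13332764 205.4297201 ] [282.02944611 186.94546415]
271 195
272 177
```

View pics/h1.png

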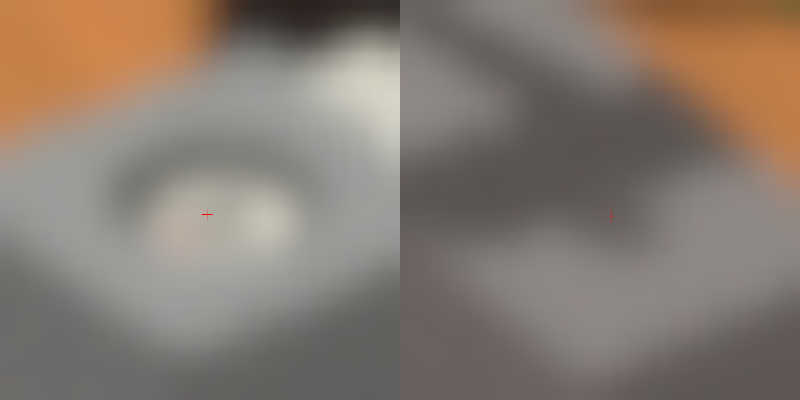

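View pics/h2.png

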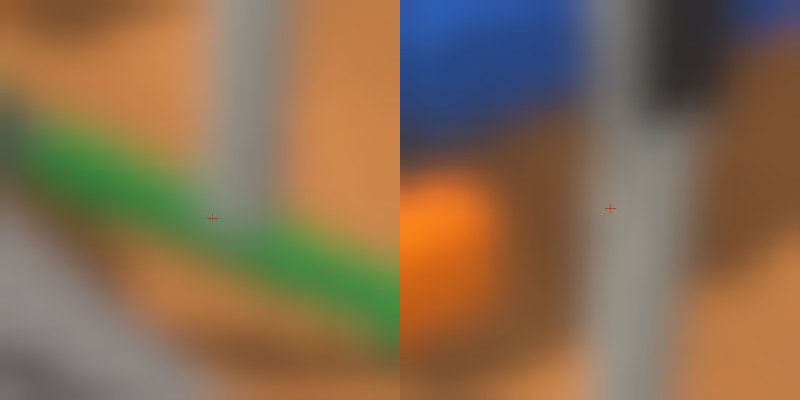

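```bash
python3 -c "
from h import *
goal([.4947,.0913,.25],np.pi/2-.018)"
```

```text
goal shift [-0.0382  0.3375 -0.0159] rv [-0.0017  0.0019  0.0012] dist 0.340
```

{"fn": "drive_tool", "kwargs": {"moves": [[[-0.04,0,0,0,0,0,255],[-0.04,0.04,0,0,0,0,255],[-0.04,0.09,0,0,0,0,255],[-0.04,0.14,0,0,0,0,255],[-0.04,0.19,0,0,0,0,255]]]}}

```text
clock: 8.48
tcp_pos: [0.5068, -0.0546, 0.2505]
orientation: [0.707, 0.007, 0.707, -0.007]
wrist_force: [0.2, 0.3, -2.1]
finger_gap: 0.0132
```

```bash
python3 -c "
from h import *
goal([.4947,.0913,.25],np.pi/2-.018)"
```

```text
goal shift [ 0.0006  0.1456 -0.015 ] rv [-0.002  -0.0003 -0.    ] dist 0.146
```

{"fn": "drive_tool", "kwargs": {"moves": [[[0,0.045,-0.005,-0.002,0,0,255],[0,0.09,-0.01,-0.002,0,0,255],[0,0.13,-0.015,-0.002,0,0,255],[0,0.1456,-0.015,-0.002,0,0,255],[0,0.1456,-0.015,-0.002,0,0,255]]]}}

```text
clock: 9.1
tcp_pos: [0.4942, 0.092, 0.2497]
orientation: [0.706, 0.006, 0.708, -0.006]
wrist_force: [-0.9, -1.1, -1.8]
finger_gap: 0.0128
```

```bash
python3 -c "
from h import *
s,R=st();goal([.4947,.0913,.160],np.pi/2-.018)"
```

```text
t9.10 tcp [0.4942 0.092  0.2497] x [-0.002 -0.    -1.   ] y [ 0.016  1.    -0.   ] F [-0.9 -1.1 -1.8] M [-0.07 -0.   -0.05] gap 0.0128 j [ 0.024  0.169 -0.096  1.307 -0.     0.04 ]
goal shift [ 0.0897 -0.0006  0.0006] rv [ 0.0019 -0.0018  0.0002] dist 0.090
```

{"fn": "drive_tool", "kwargs": {"moves": [[[0.025,-0.0006,0.0006,0.002,-0.002,0,255],[0.05,-0.0006,0.0006,0.002,-0.002,0,255],[0.075,-0.0006,0.0006,0.002,-0.002,0,255],[0.0897,-0.0006,0.0006,0.002,-0.002,0,255],[0.0897,-0.0006,0.0006,0.002,-0.002,0,255]]]}}

```text
clock: 9.72
tcp_pos: [0.4939, 0.0905, 0.1589]
orientation: [0.706, 0.007, 0.708, -0.007]
wrist_force: [0.4, -0.2, -1.5]
finger_gap: 0.0132
```

```bash
python3 -c "
from h import *
w=cams.read_camera('wrist');t=cams.read_camera('top');d=cams.read_camera('side')
s,R=st()
a=cv2.resize(d[150:195,205:260],(720,590),interpolation=cv2.INTER_CUBIC);cv2.imwrite('pics/i1.png',a)
tip=s['tcp_pos']+R@[.092,0,0.0019];print(tip,proj('side',tip))
cv2.imwrite('pics/it.png',t);cv2.imwrite('pics/iw.png',w)
goal([.4947,.0913,.139],np.pi/2-.018)
"
```

```text
t9.88 tcp [0.4955 0.091  0.1609] x [ 0.002 -0.    -1.   ] y [ 0.019  1.    -0.   ] F [-1.   0.5 -1.5] M [ 0.02 -0.01 -0.01] gap 0.0125 j [ 0.022  0.209 -0.269  1.091 -0.     0.041]
[0.49756158 0.09096844 0.06894688] [[231.98027431 170.64838462]]
goal shift [ 0.0219  0.0003 -0.0008] rv [-0.0006  0.0019  0.0002] dist 0.022
```

View pics/i1.png

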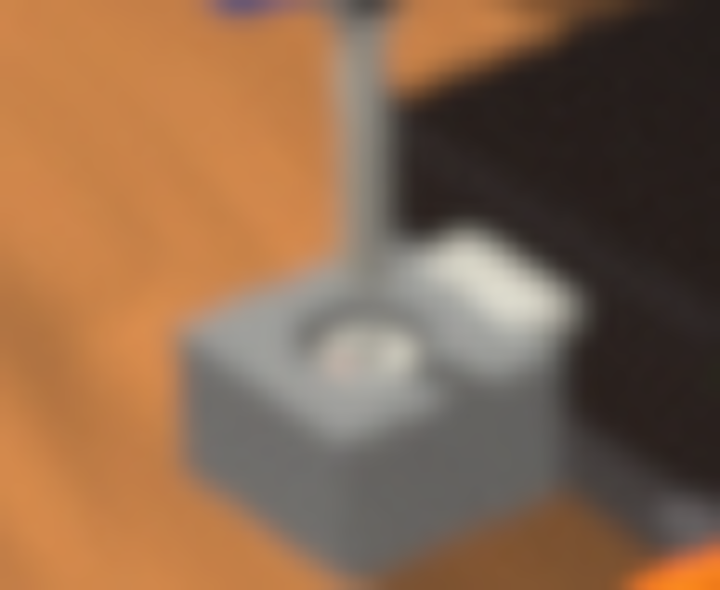

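View pics/it.png

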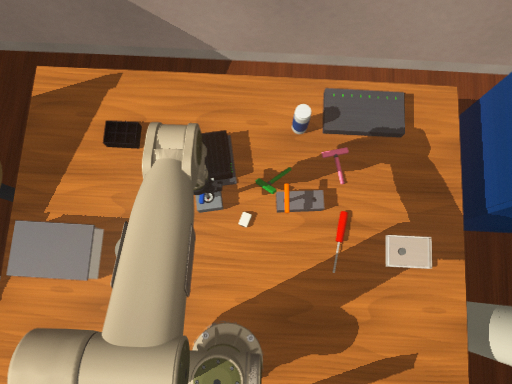

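View pics/iw.png

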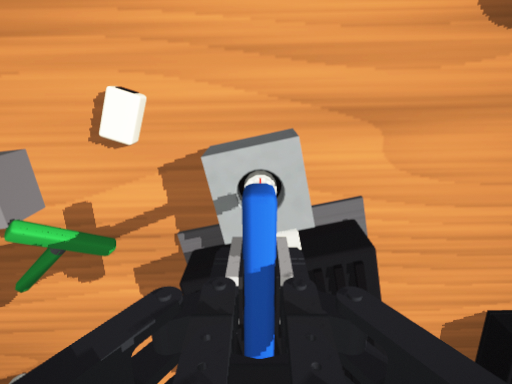

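{"fn": "drive_tool", "kwargs": {"moves": [[[0.005,0.0003,-0.0005,0,0.002,0,255],[0.01,0.0003,-0.0005,0,0.002,0,255],[0.015,0.0003,-0.0005,0,0.002,0,255],[0.019,0.0003,-0.0005,0,0.002,0,255],[0.021,0.0003,-0.0005,0,0.002,0,255]]]}}

```text
clock: 10.5
tcp_pos: [0.4948, 0.0914, 0.1395]
orientation: [0.707, 0.006, 0.707, -0.007]
wrist_force: [0.0, -0.8, -1.7]
finger_gap: 0.0131
```

```bash
python3 -c "
from h import *
s,R=st();goal([.4947,.0913,.133],np.pi/2-.018)
for i in range(3):
  cams.read_camera('side');s,R=st()
"
```

```text
t10.50 tcp [0.4948 0.0914 0.1395] x [-0.001 -0.    -1.   ] y [ 0.018  1.    -0.   ] F [ 0.  -0.8 -1.7] M [ 0.05 -0.02  0.03] gap 0.0131 j [ 0.023  0.225 -0.304  1.043 -0.     0.042]
goal shift [ 0.0065 -0.0001 -0.0001] rv [-0.0005 -0.0007  0.0002] dist 0.007
t10.55 tcp [0.4948 0.0914 0.1394] x [-0.001 -0.    -1.   ] y [ 0.018  1.    -0.   ] F [ 0.1  0.6 -2.1] M [-0.01 -0.    0.01] gap 0.0130 j [ 0.023  0.225 -0.304  1.043 -0.     0.041]
t10.60 tcp [0.4948 0.0914 0.1396] x [-0.001 -0.    -1.   ] y [ 0.019  1.    -0.   ] F [-0.2  1.2 -3. ] M [-0.02  0.04 -0.02] gap 0.0130 j [ 0.023  0.224 -0.304  1.043 -0.     0.042]
t10.65 tcp [0.495  0.0914 0.1398] x [-0. -0. -1.] y [ 0.019  1.    -0.   ] F [-0.1 -0.7 -2.7] M [-0.05  0.02 -0.02] gap 0.0133 j [ 0.023  0.224 -0.303  1.043 -0.     0.042]
```

{"fn": "drive_tool", "kwargs": {"moves": [[[0.001,0,0,0,0,0,255],[0.002,0,0,0,0,0,255],[0.003,0,0,0,0,0,255],[0.004,0,0,0,0,0,255],[0.0045,0,0,0,0,0,255]]]}}

```text
clock: 11.28
tcp_pos: [0.4949, 0.0913, 0.1352]
orientation: [0.707, 0.006, 0.707, -0.007]
wrist_force: [0.3, -0.2, -2.8]
finger_gap: 0.0132
```

```bash
python3 -c "
from h import *
st()
"
```

```text
t11.28 tcp [0.4949 0.0913 0.1352] x [-0. -0. -1.] y [ 0.019  1.    -0.   ] F [ 0.3 -0.2 -2.8] M [ 0.02  0.05 -0.03] gap 0.0132 j [ 0.023  0.228 -0.311  1.033 -0.     0.042]
```

No contact force so far. I'll continue in small steps.

{"fn": "drive_tool", "kwargs": {"moves": [[[0.0005,0,0,0,0,0,255],[0.001,0,0,0,0,0,255],[0.0015,0,0,0,0,0,255],[0.002,0,0,0,0,0,255],[0.002,0,0,0,0,0,255]]]}}

```text
clock: 11.9
tcp_pos: [0.4949, 0.0913, 0.1332]
orientation: [0.707, 0.006, 0.707, -0.007]
wrist_force: [-0.3, -0.4, -2.3]
finger_gap: 0.0133
```

```bash
python3 -c "
from h import *
st()
"
```

```text
t11.90 tcp [0.4949 0.0913 0.1332] x [-0. -0. -1.] y [ 0.019  1.    -0.   ] F [-0.3 -0.4 -2.3] M [ 0.02 -0.03  0.01] gap 0.0133 j [ 0.023  0.229 -0.314  1.028 -0.     0.042]
```

{"fn": "drive_tool", "kwargs": {"moves": [[[0.0005,0,0,0,0,0,255],[0.001,0,0,0,0,0,255],[0.0015,0,0,0,0,0,255],[0.002,0,0,0,0,0,255],[0.0025,0,0,0,0,0,255]]]}}

```text
clock: 12.52
tcp_pos: [0.495, 0.0914, 0.1307]
orientation: [0.707, 0.007, 0.707, -0.007]
wrist_force: [0.9, 1.7, -1.1]
finger_gap: 0.0131
```

```bash
python3 -c "
from h import *
st()
"
```

```text
t12.53 tcp [0.495  0.0914 0.1307] x [-0. -0. -1.] y [ 0.019  1.    -0.   ] F [ 0.9  1.7 -1.1] M [ 0.25 -0.11  0.04] gap 0.0131 j [ 0.023  0.231 -0.318  1.022 -0.     0.042]
```

{"fn": "drive_tool", "kwargs": {"moves": [[[0.0006,0,0,0,0,0,255],[0.0012,0,0,0,0,0,255],[0.0018,0,0,0,0,0,255],[0.0024,0,0,0,0,0,255],[0.003,0,0,0,0,0,255]]]}}

```text
clock: 13.15
tcp_pos: [0.4951, 0.0915, 0.1277]
orientation: [0.707, 0.007, 0.707, -0.006]
wrist_force: [0.1, 1.1, -1.1]
finger_gap: 0.0132
```

```bash
python3 -c "
from h import *
st()
"
```

```text
t13.15 tcp [0.4951 0.0915 0.1277] x [-0.  0. -1.] y [0.018 1.    0.   ] F [ 0.1  1.1 -1.1] M [ 0.27 -0.19 -0.03] gap 0.0132 j [ 0.023  0.234 -0.323  1.014  0.     0.041]
```

{"fn": "drive_tool", "kwargs": {"moves": [[[0.0008,0,0,0,0,0,255],[0.0016,0,0,0,0,0,255],[0.0024,0,0,0,0,0,255],[0.0032,0,0,0,0,0,255],[0.004,0,0,0,0,0,255]]]}}

```text
clock: 13.78
tcp_pos: [0.4951, 0.0915, 0.1237]
orientation: [0.707, 0.007, 0.707, -0.006]
wrist_force: [0.7, 0.4, -1.9]
finger_gap: 0.0126
```

```bash
python3 -c "
from h import *
st()
"
```

```text
t13.78 tcp [0.4951 0.0915 0.1237] x [-0.  0. -1.] y [0.018 1.    0.   ] F [ 0.7  0.4 -1.9] M [ 0.25 -0.16 -0.02] gap 0.0126 j [ 0.023  0.237 -0.329  1.004  0.     0.042]
```

{"fn": "drive_tool", "kwargs": {"moves": [[[0.0005,0,0,0,0,0,255],[0.001,0,0,0,0,0,255],[0.0015,0,0,0,0,0,255],[0.002,0,0,0,0,0,255],[0.0025,0,0,0,0,0,255]]]}}

```text
clock: 14.4
tcp_pos: [0.4951, 0.0915, 0.1212]
orientation: [0.707, 0.007, 0.707, -0.006]
wrist_force: [-0.4, 0.2, -1.4]
finger_gap: 0.0134
```

```bash
python3 -c "
from h import *
st()
"
```

```text
t14.40 tcp [0.4951 0.0915 0.1212] x [-0.  0. -1.] y [0.018 1.    0.   ] F [-0.4  0.2 -1.4] M [ 0.28 -0.18  0.03] gap 0.0134 j [ 0.023  0.239 -0.333  0.998  0.     0.041]
```

Now feeling for the floor in 0.3 mm steps.

{"fn": "drive_tool", "kwargs": {"moves": [[[0.0003,0,0,0,0,0,255],[0.0006,0,0,0,0,0,255],[0.0009,0,0,0,0,0,255],[0.0012,0,0,0,0,0,255],[0.0012,0,0,0,0,0,255]]]}}

```text
clock: 15.02
tcp_pos: [0.4952, 0.0915, 0.1202]
orientation: [0.707, 0.007, 0.707, -0.007]
wrist_force: [-0.7, 1.0, 0.9]
finger_gap: 0.0128
```

```bash
python3 -c "
from h import *
st()
"
```

```text
t15.03 tcp [0.4952 0.0915 0.1202] x [ 0.  0. -1.] y [0.018 1.    0.   ] F [-0.7  1.   0.9] M [ 0.2  -0.03 -0.03] gap 0.0128 j [ 0.023  0.24  -0.335  0.996  0.     0.042]
```

{"fn": "drive_tool", "kwargs": {"moves": [[[0.0002,0,0,0,0,0,255],[0.0004,0,0,0,0,0,255],[0.0005,0,0,0,0,0,255],[0.0005,0,0,0,0,0,255],[0.0005,0,0,0,0,0,255]]]}}

```text
clock: 15.65
tcp_pos: [0.4954, 0.0915, 0.1201]
orientation: [0.707, 0.007, 0.707, -0.007]
wrist_force: [-0.3, 0.5, 4.5]
finger_gap: 0.0131
```

```bash
python3 -c "
from h import *
st()
"
```

```text
t15.65 tcp [0.4954 0.0915 0.1201] x [ 0.001  0.    -1.   ] y [0.018 1.    0.   ] F [-0.3  0.5  4.5] M [ 0.2   0.26 -0.03] gap 0.0131 j [ 0.023  0.24  -0.335  0.995  0.     0.042]
```

{"fn": "drive_tool", "kwargs": {"moves": [[[0.0003,0.0001,0,0.06,0,0,255],[0.0003,0.0003,0,0.12,0,0,255],[0.0003,0.0003,0,0.18,0,0,255],[0.0003,0.0004,0.0001,0.24,0,0,255],[0.0003,0.0005,0.0001,0.3,0,0,255]]], "squeeze": 75}}

```text
clock: 16.27
tcp_pos: [0.4959, 0.0923, 0.1201]
orientation: [0.699, 0.113, 0.698, -0.112]
wrist_force: [-0.5, 2.2, 4.3]
finger_gap: 0.0125
```

```bash
python3 -c "
from h import *
st()
"
```

```text
t16.27 tcp [0.4959 0.0923 0.1201] x [ 0.002  0.001 -1.   ] y [0.314 0.949 0.001] F [-0.5  2.2  4.3] M [0.48 0.08 0.18] gap 0.0125 j [ 0.024  0.24  -0.335  0.994  0.001  0.344]
```

{"fn": "drive_tool", "kwargs": {"moves": [[[0.0003,0.0001,0,0.06,0,0,255],[0.0003,0.0003,0,0.12,0,0,255],[0.0003,0.0003,0,0.18,0,0,255],[0.0003,0.0004,0.0001,0.24,0,0,255],[0.0003,0.0005,0.0001,0.3,0,0,255]]]}}

```text
clock: 16.9
tcp_pos: [0.4964, 0.093, 0.1201]
orientation: [0.674, 0.217, 0.673, -0.215]
wrist_force: [-1.2, 2.1, 4.3]
finger_gap: 0.0126
```

```bash
python3 -c "
from h import *
st()
"
```

```text
t16.90 tcp [0.4964 0.093  0.1201] x [ 0.003  0.001 -1.   ] y [0.582 0.813 0.002] F [-1.2  2.1  4.3] M [0.38 0.05 0.24] gap 0.0126 j [ 0.025  0.241 -0.334  0.993  0.001  0.646]
```

{"fn": "drive_tool", "kwargs": {"moves": [[[0.0003,0.0001,0,0.04,0,0,255],[0.0003,0.0002,0,0.08,0,0,255],[0.0003,0.0002,0,0.12,0,0,255],[0.0003,0.0003,0,0.16,0,0,255],[0.0003,0.0003,0,0.2,0,0,255]]]}}

```text
clock: 17.52
tcp_pos: [0.4969, 0.0934, 0.1201]
orientation: [0.649, 0.283, 0.647, -0.282]
wrist_force: [-0.4, 0.3, 4.7]
finger_gap: 0.0129
```

```bash
python3 -c "
from h import *
st()
"
```

```text
t17.52 tcp [0.4969 0.0934 0.1201] x [ 0.003  0.001 -1.   ] y [0.732 0.681 0.003] F [-0.4  0.3  4.7] M [0.41 0.1  0.25] gap 0.0129 j [ 0.026  0.241 -0.334  0.993  0.001  0.848]
```

{"fn": "drive_tool", "kwargs": {"moves": [[[0.0003,0,0,0.02,0,0,255],[0.0003,0.0001,0,0.04,0,0,255],[0.0003,0.0001,0,0.06,0,0,255],[0.0003,0.0001,0,0.08,0,0,255],[0.0003,0.0001,0,0.08,0,0,255]]]}}

```text
clock: 18.15
tcp_pos: [0.4972, 0.0935, 0.1201]
orientation: [0.637, 0.309, 0.636, -0.307]
wrist_force: [-0.4, 0.7, 4.9]
finger_gap: 0.0132
```

```bash
python3 -c "
from h import *
st()
"
```

```text
t18.15 tcp [0.4972 0.0935 0.1201] x [ 0.004  0.002 -1.   ] y [0.784 0.62  0.004] F [-0.4  0.7  4.9] M [0.27 0.19 0.24] gap 0.0132 j [ 0.026  0.241 -0.334  0.992  0.001  0.928]
```

{"fn": "drive_tool", "kwargs": {"moves": [[[0.0003,0,0,0.02,0,0,255],[0.0003,0,0,0.04,0,0,255],[0.0003,0.0001,0,0.06,0,0,255],[0.0003,0.0001,0,0.06,0,0,255],[0.0003,0.0001,0,0.06,0,0,255]]]}}

```text
clock: 18.77
tcp_pos: [0.4974, 0.0936, 0.1201]
orientation: [0.628, 0.328, 0.626, -0.326]
wrist_force: [-1.3, 1.2, 5.8]
finger_gap: 0.013
```

```bash
python3 -c "
from h import *
st()
"
```

```text
t18.77 tcp [0.4974 0.0936 0.1201] x [ 0.004  0.002 -1.   ] y [0.82  0.573 0.004] F [-1.3  1.2  5.8] M [0.22 0.28 0.24] gap 0.0130 j [ 0.026  0.241 -0.333  0.992  0.001  0.987]
```

{"fn": "drive_tool", "kwargs": {"moves": [[[0.0003,0,0,0.02,0,0,255],[0.0003,0,0,0.04,0,0,255],[0.0003,0.0001,0,0.06,0,0,255],[0.0003,0.0001,0,0.06,0,0,255],[0.0003,0.0001,0,0.06,0,0,255]]]}}

```text
clock: 19.4
tcp_pos: [0.4976, 0.0937, 0.1201]
orientation: [0.618, 0.347, 0.616, -0.344]
wrist_force: [-1.1, 0.6, 5.5]
finger_gap: 0.0129
```

```bash
python3 -c "
from h import *
st()
"
```

```text
t19.40 tcp [0.4976 0.0937 0.1201] x [ 0.005  0.001 -1.   ] y [0.852 0.523 0.005] F [-1.1  0.6  5.5] M [0.17 0.33 0.19] gap 0.0129 j [ 2.700e-02  2.410e-01 -3.330e-01  9.920e-01  1.000e-03  1.047e+00]
```

{"fn": "drive_tool", "kwargs": {"moves": [[[0.0002,0,0,0.02,0,0,255],[0.0002,0,0,0.04,0,0,255],[0.0002,0.0001,0,0.06,0,0,255],[0.0002,0.0001,0,0.06,0,0,255],[0.0002,0.0001,0,0.06,0,0,255]]]}}

```text
clock: 20.02
tcp_pos: [0.4977, 0.0937, 0.1201]
orientation: [0.608, 0.365, 0.605, -0.362]
wrist_force: [-1.0, 0.1, 6.3]
finger_gap: 0.0126
```

```bash
python3 -c "
from h import *
st()
"
```

```text
t20.02 tcp [0.4977 0.0937 0.1201] x [ 0.005  0.001 -1.   ] y [0.882 0.471 0.005] F [-1.   0.1  6.3] M [0.18 0.35 0.21] gap 0.0126 j [ 2.700e-02  2.410e-01 -3.330e-01  9.910e-01  1.000e-03  1.107e+00]
```

```bash
python3 -c "
from h import *
s,R=st()
s1=dict(s);s1['tcp_pos']=np.array([.5002,.0892,.16]);y=np.array([.003,1,.001]);x=np.array([0,.001,-1.]);
q=Rn.from_matrix(np.c_[x,y,np.cross(x,y)]).as_quat();s1['orientation']=q[[3,0,1,2]]
a=rect(cv2.imread('pics/c.png'),.05,.496,.0935,s1,half=.06,N=600);cv2.imwrite('pics/j.png',a)
im=cams.read_camera('wrist');s,R=st();cv2.imwrite('pics/jw.png',im)
"
```

```text
t20.02 tcp [0.4977 0.0937 0.1201] x [ 0.005  0.001 -1.   ] y [0.882 0.471 0.005] F [-1.   0.1  6.3] M [0.18 0.35 0.21] gap 0.0126 j [ 2.700e-02  2.410e-01 -3.330e-01  9.910e-01  1.000e-03  1.107e+00]
t20.07 tcp [0.4977 0.0937 0.1201] x [ 0.005  0.001 -1.   ] y [0.882 0.471 0.005] F [-1.4  1.3  4.8] M [0.24 0.28 0.26] gap 0.0126 j [ 2.700e-02  2.410e-01 -3.330e-01  9.910e-01  1.000e-03  1.107e+00]
```

View pics/j.png

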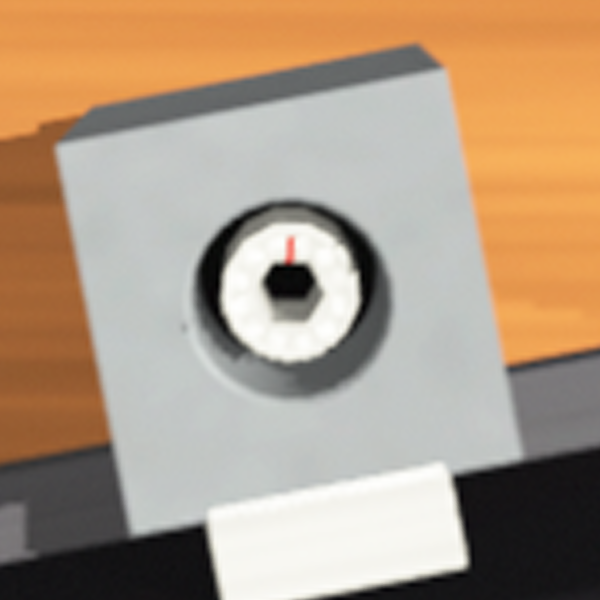

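View pics/jw.png

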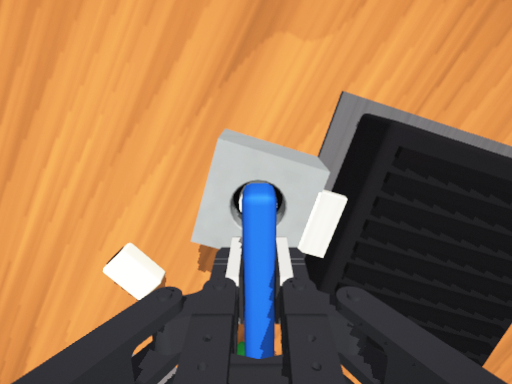

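{"fn": "drive_tool", "kwargs": {"moves": [[[0.0002,0,0,0.02,0,0,255],[0.0002,0,0,0.04,0,0,255],[0.0002,0.0001,0,0.05,0,0,255],[0.0002,0.0001,0,0.05,0,0,255],[0.0002,0.0001,0,0.05,0,0,255]]]}}

```text
clock: 20.7
tcp_pos: [0.4979, 0.0937, 0.1201]
orientation: [0.599, 0.38, 0.596, -0.377]
wrist_force: [0.1, 1.3, 5.5]
finger_gap: 0.0128
```

```bash
python3 -c "
from h import *
st()
for i in range(3):
  cams.read_camera('side');st()
"
```

```text
t20.70 tcp [0.4979 0.0937 0.1201] x [ 0.005  0.001 -1.   ] y [0.904 0.427 0.005] F [0.1 1.3 5.5] M [0.2  0.29 0.31] gap 0.0128 j [ 2.700e-02  2.410e-01 -3.330e-01  9.910e-01  1.000e-03  1.157e+00]
t20.75 tcp [0.4978 0.0938 0.1201] x [ 0.005  0.001 -1.   ] y [0.904 0.427 0.005] F [-1.2  0.2  5. ] M [0.17 0.33 0.33] gap 0.0129 j [ 2.700e-02  2.410e-01 -3.330e-01  9.910e-01  1.000e-03  1.157e+00]
t20.80 tcp [0.4978 0.0937 0.1201] x [ 0.005  0.001 -1.   ] y [0.904 0.427 0.005] F [-0.1  0.5  5.9] M [0.27 0.29 0.29] gap 0.0128 j [ 2.700e-02  2.410e-01 -3.330e-01  9.910e-01  1.000e-03  1.157e+00]
t20.85 tcp [0.4978 0.0937 0.1201] x [ 0.005  0.001 -1.   ] y [0.904 0.427 0.005] F [-0.8  1.2  4.7] M [0.2  0.32 0.3 ] gap 0.0127 j [ 2.700e-02  2.410e-01 -3.330e-01  9.910e-01  1.000e-03  1.157e+00]
```

{"fn": "drive_tool", "kwargs": {"moves": [[[0.0002,0,0,0.02,0,0,255],[0.0002,0,0,0.04,0,0,255],[0.0002,0,0,0.04,0,0,255],[0.0002,0,0,0.04,0,0,255],[0.0002,0,0,0.04,0,0,255]]]}}

```text
clock: 21.48
tcp_pos: [0.4979, 0.0938, 0.1201]
orientation: [0.591, 0.392, 0.588, -0.389]
wrist_force: [-0.4, 0.1, 4.8]
finger_gap: 0.013
```

```bash
python3 -c "
from h import *
st()
for i in range(2):
  cams.read_camera('side');st()
"
```

```text
t21.48 tcp [0.4979 0.0938 0.1201] x [ 0.005  0.001 -1.   ] y [0.92  0.391 0.005] F [-0.4  0.1  4.8] M [0.26 0.23 0.37] gap 0.0130 j [ 2.700e-02  2.410e-01 -3.330e-01  9.910e-01  1.000e-03  1.196e+00]
t21.52 tcp [0.4979 0.0938 0.1201] x [ 0.005  0.001 -1.   ] y [0.92  0.391 0.005] F [-1.7  0.2  5.6] M [0.21 0.33 0.38] gap 0.0126 j [ 2.700e-02  2.410e-01 -3.330e-01  9.910e-01  1.000e-03  1.196e+00]
t21.57 tcp [0.4979 0.0938 0.1201] x [ 0.005  0.001 -1.   ] y [0.92  0.391 0.005] F [-0.6  0.6  4.2] M [0.21 0.27 0.37] gap 0.0127 j [ 2.700e-02  2.410e-01 -3.330e-01  9.910e-01  1.000e-03  1.196e+00]
```

{"fn": "drive_tool", "kwargs": {"moves": [[[0.0002,0,0,0.02,0,0,255],[0.0002,0,0,0.04,0,0,255],[0.0002,0,0,0.06,0,0,255],[0.0002,0,0,0.06,0,0,255],[0.0002,0,0,0.06,0,0,255]]]}}

```text
clock: 22.2
tcp_pos: [0.4981, 0.0938, 0.1201]
orientation: [0.579, 0.409, 0.576, -0.406]
wrist_force: [0.1, 1.0, 4.4]
finger_gap: 0.0129
```

```bash
python3 -c "
from h import *
st()
im=cams.read_camera('wrist');st();cv2.imwrite('pics/k.png',im)
"
```

```text
t22.20 tcp [0.4981 0.0938 0.1201] x [ 0.006  0.001 -1.   ] y [0.942 0.336 0.006] F [0.1 1.  4.4] M [0.15 0.28 0.55] gap 0.0129 j [ 2.700e-02  2.410e-01 -3.330e-01  9.900e-01  1.000e-03  1.255e+00]
t22.25 tcp [0.498  0.0938 0.1201] x [ 0.006  0.001 -1.   ] y [0.942 0.336 0.006] F [-0.7  1.3  5. ] M [0.15 0.28 0.54] gap 0.0130 j [ 2.700e-02  2.410e-01 -3.330e-01  9.900e-01  1.000e-03  1.255e+00]
```

View pics/k.png

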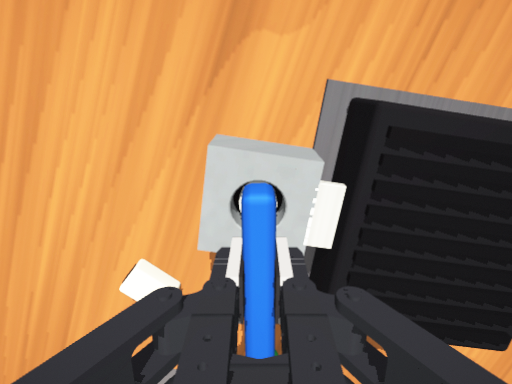

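{"fn": "drive_tool", "kwargs": {"moves": [[[0,0,0,-0.05,0,0,255],[0,0,0,-0.1,0,0,255],[0,0,0,-0.15,0,0,255],[0,0,0,-0.15,0,0,255],[0,0,0,-0.15,0,0,255]]]}}

```text
clock: 22.88
tcp_pos: [0.4979, 0.0938, 0.1201]
orientation: [0.608, 0.365, 0.605, -0.362]
wrist_force: [-1.2, 0.3, 4.5]
finger_gap: 0.0128
```

```bash
python3 -c "
from h import *
st()
"
```

```text
t22.88 tcp [0.4979 0.0938 0.1201] x [ 0.005  0.001 -1.   ] y [0.882 0.472 0.005] F [-1.2  0.3  4.5] M [0.18 0.52 0.13] gap 0.0128 j [ 2.700e-02  2.410e-01 -3.330e-01  9.910e-01  1.000e-03  1.106e+00]
```

{"fn": "drive_tool", "kwargs": {"moves": [[[0,0,0,0,0,0,220],[0,0,0,0,0,0,200],[0,0,0,0,0,0,150],[0,0,0,0,0,0,110],[0,0,0,0,0,0,110]]], "squeeze": 20}}

```text
clock: 23.5
tcp_pos: [0.4977, 0.0937, 0.1199]
orientation: [0.608, 0.364, 0.605, -0.362]
wrist_force: [-0.7, -0.5, 0.2]
finger_gap: 0.0485
```

```bash
python3 -c "
from h import *
st()
im=cams.read_camera('wrist');st();cv2.imwrite('pics/l.png',im)
"
```

```text
t23.50 tcp [0.4977 0.0937 0.1199] x [ 0.005  0.001 -1.   ] y [0.882 0.472 0.005] F [-0.7 -0.5  0.2] M [0.06 0.02 0.  ] gap 0.0485 j [ 2.700e-02  2.410e-01 -3.340e-01  9.910e-01  1.000e-03  1.106e+00]
t23.55 tcp [0.4978 0.0937 0.12  ] x [ 0.005  0.001 -1.   ] y [0.882 0.472 0.005] F [ 0.  -0.   0.2] M [-0.03 -0.01 -0.02] gap 0.0485 j [ 2.700e-02  2.410e-01 -3.330e-01  9.910e-01  1.000e-03  1.106e+00]
```

View pics/l.png

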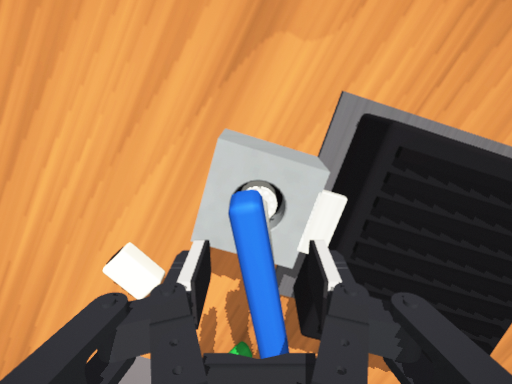

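{"fn": "drive_tool", "kwargs": {"moves": [[[-0.01,0,0,0,0,0,60],[-0.03,0,0,0,0,0,30],[-0.05,0,0,0,0,0,0],[-0.08,0,0,0,0,0,0],[-0.11,0,0,0,0,0,0]]]}}

```text
clock: 24.18
tcp_pos: [0.4972, 0.0936, 0.2316]
orientation: [0.608, 0.365, 0.605, -0.362]
wrist_force: [0.7, -0.9, 0.3]
finger_gap: 0.0855
```

```bash
python3 -c "
from h import *
im=cams.read_camera('wrist');s,R=st();d=cams.read_camera('side')
cv2.imwrite('pics/m.png',im);cv2.imwrite('pics/ms.png',cv2.resize(d[130:200,190:275],None,fx=8,fy=8,interpolation=cv2.INTER_CUBIC))
b=rect(im,.148,.4966,.0913,s,half=.07,N=560);cv2.imwrite('pics/mr.png',b)
m=cv2.inRange(cv2.cvtColor(b,cv2.COLOR_BGR2HSV),(105,120,50),(128,255,255))
k,l,S,C=cv2.connectedComponentsWithStats(m);i=1+S[1:,4].argmax()
r=cv2.minAreaRect(np.argwhere(l==i)[:,::-1].astype(np.float32));print(r,.4966-.07+r[0][1]*.14/559,.0913-.07+r[0][0]*.14/559)
"
```

```text
t24.23 tcp [0.4991 0.0937 0.2358] x [ 0.012  0.001 -1.   ] y [0.882 0.472 0.011] F [ 1.5 -0.3  2.1] M [ 0.01 -0.11  0.02] gap 0.0854 j [ 2.700e-02  1.710e-01 -1.280e-01  1.260e+00  1.000e-03  1.106e+00]
((269.3791809082031, 303.59295654296875), (59.690677642822266, 365.09478759765625), 52.4314079284668) 0.5026340141610297 0.08876526892155356
```

View pics/mr.png

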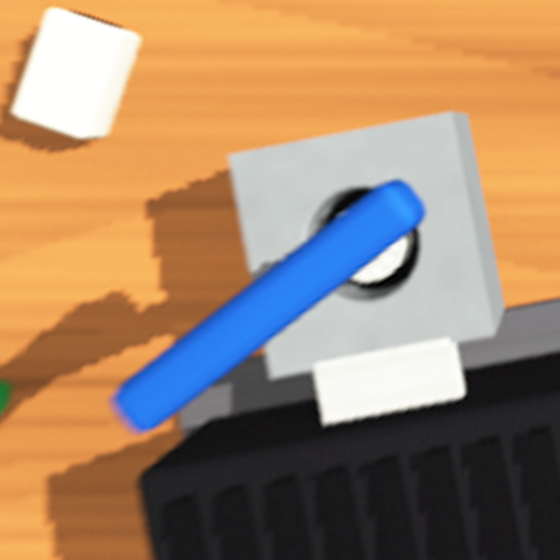

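View pics/ms.png

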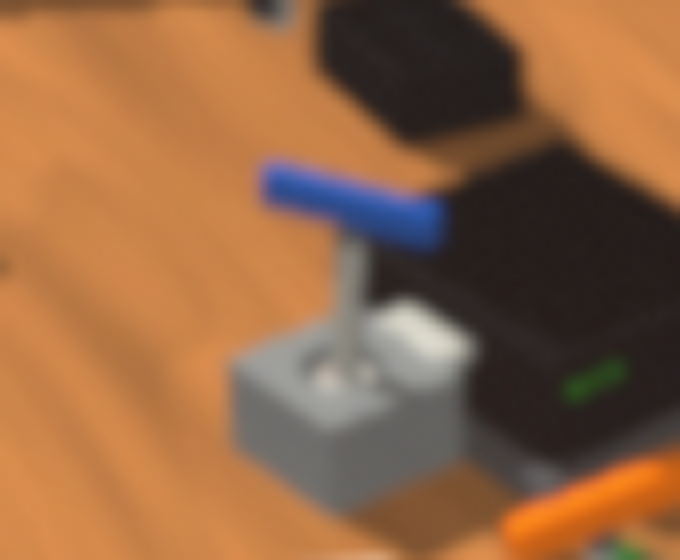

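{"fn": "drive_tool", "kwargs": {"moves": [[[0,0.02,0,0,0,0,0],[0,0.04,0,0,0,0,0],[0,0.06,0,0,0,0,0],[0,0.07,0,0,0,0,0],[0,0.07,0,0,0,0,0]]]}}

```text
clock: 24.9
tcp_pos: [0.5609, 0.1269, 0.2344]
orientation: [0.61, 0.365, 0.603, -0.361]
wrist_force: [0.8, 0.2, 0.3]
finger_gap: 0.0853
```

```bash
python3 -c "
from h import *
cams.read_camera('top')
im=cams.read_camera('wrist');s,R=st()
b=rect(im,.044,.4966,.0913,s,half=.03,N=560);cv2.imwrite('pics/n.png',b);cv2.imwrite('pics/n0.png',im)
"
```

```text
t25.00 tcp [0.5604 0.1266 0.2347] x [ 0.011  0.001 -1.   ] y [0.882 0.472 0.01 ] F [-0.5  0.1 -0.3] M [-0.01 -0.   -0.01] gap 0.0852 j [ 0.083  0.302  0.039  1.296 -0.     1.162]
```

View pics/n.png

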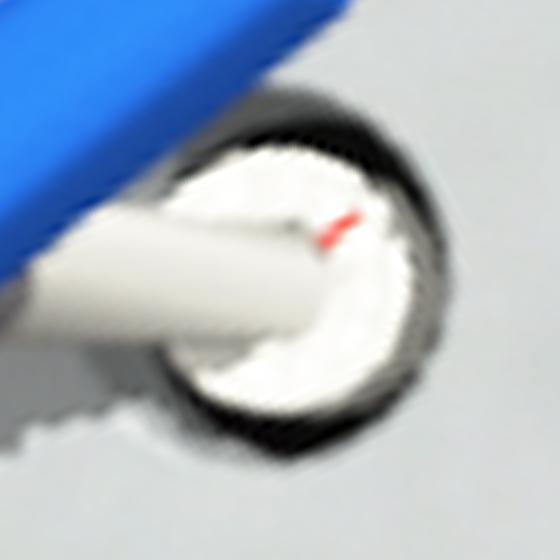

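View pics/n0.png

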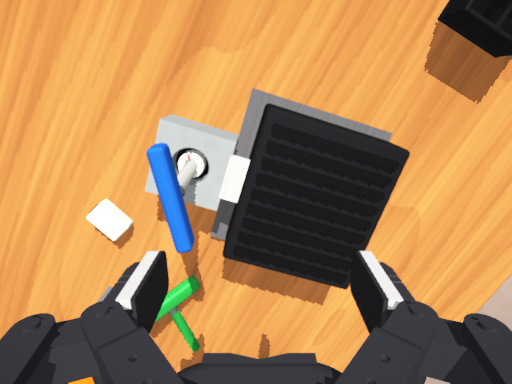

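```bash
python3 -c "
from h import *
from scipy.optimize import least_squares
def an(b,pxmm,nm):
  h=b.astype(int);red=((h[...,2]-h[...,1]>60)&(h[...,2]>150)&(h[...,2]-h[...,0]>50)).astype(np.uint8)
  N=b.shape[0];yy,xx=np.mgrid[:N,:N];
  red[(np.hypot(xx-N/2,yy-N/2)>14*pxmm)]=0
  v,u=np.nonzero(red);rc=np.array([u.mean(),v.mean()])
  w,V=np.linalg.eigh(np.cov(np.c_[u,v].T));d=V[:,1];d=d*np.sign(-d[1])
  m=(cv2.cvtColor(b,cv2.COLOR_BGR2GRAY)>215).astype(np.uint8)
  m[red>0]=1
  m[(np.hypot(xx-N/2,yy-N/2)>16*pxmm)]=0
  m=cv2.morphologyEx(m,cv2.MORPH_OPEN,np.ones((5,5)))
  c=max(cv2.findContours(m,cv2.RETR_EXTERNAL,cv2.CHAIN_APPROX_NONE)[0],key=len)[:,0].astype(float)
  f=least_squares(lambda p:np.hypot(c[:,0]-p[0],c[:,1]-p[1])-p[2],[N/2,N/2,13.5*pxmm],loss='soft_l1',f_scale=1.5)
  e=rc-f.x[:2]
  g=lambda q:np.degrees(np.arctan2(q[0],q[1]))
  print(nm,'centre',f.x/pxmm,'radial yaw',g(e),'line yaw',g(d),'n',len(u))
an(cv2.imread('pics/ra.png'),499/50,'a');an(cv2.imread('pics/rb.png'),499/50,'b');an(cv2.imread('pics/n.png'),559/60,'n')
"
```

```text
a centre [23.17783907 25.91319422 13.67355281] radial yaw -179.85492032210425 line yaw 175.46332862214288 n 811
b centre [22.69431426 25.83305904 13.70399115] radial yaw -176.8664468607672 line yaw -179.9110087703238 n 910
n centre [30.0427384  29.79569712 13.6624177 ] radial yaw 129.67483174210986 line yaw 130.83031637201233 n 684
```

```bash
python3 -c "
from h import *
s,R=st();im=cv2.imread('pics/n0.png')
b=rect(im,.05,.4966,.0913,s,half=.055,N=580);cv2.imwrite('pics/o.png',b)
"
```

```text
t25.00 tcp [0.5604 0.1266 0.2347] x [ 0.011  0.001 -1.   ] y [0.882 0.472 0.01 ] F [-0.5  0.1 -0.3] M [-0.01 -0.   -0.01] gap 0.0852 j [ 0.083  0.302  0.039  1.296 -0.     1.162]
```

View pics/o.png

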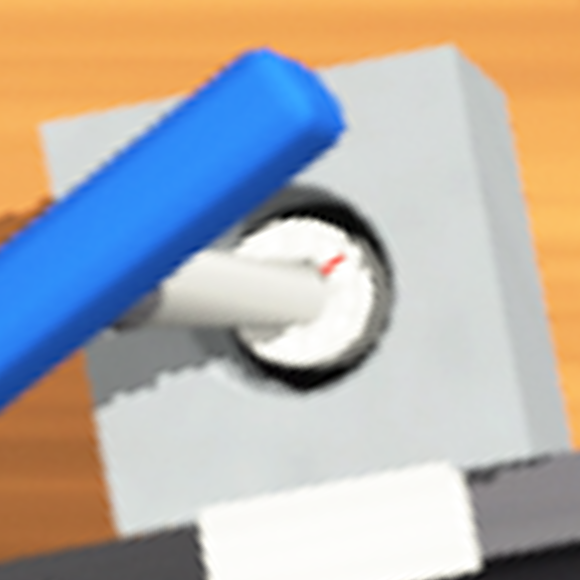

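{"fn": "drive_tool", "kwargs": {"moves": [[[0,-0.035,0,0,0,0,0],[0,-0.07,0,0,0,0,0],[0,-0.105,0,0,0,0,0],[0,-0.14,0,0,0,0,0],[0,-0.14,0,0,0,0,0]]]}}

```text
clock: 25.62
tcp_pos: [0.4344, 0.0598, 0.2336]
orientation: [0.609, 0.366, 0.603, -0.362]
wrist_force: [0.7, 0.4, 0.3]
finger_gap: 0.0856
```

```bash
python3 -c "
from h import *
cams.read_camera('top');cams.read_camera('top')
im=cams.read_camera('wrist');s,R=st()
b=rect(im,.044,.4966,.0913,s,half=.03,N=560);cv2.imwrite('pics/p.png',b);cv2.imwrite('pics/p0.png',im)
b=rect(im,.05,.4966,.0913,s,half=.055,N=560);cv2.imwrite('pics/p2.png',b)
"
```

```text
t25.77 tcp [0.4374 0.0605 0.2337] x [ 0.013  0.001 -1.   ] y [0.882 0.472 0.011] F [-1.   0.6 -0.3] M [0.04 0.02 0.01] gap 0.0852 j [-4.600e-02  4.400e-02 -2.780e-01  1.236e+00  1.000e-03  1.034e+00]
```

View pics/p.png

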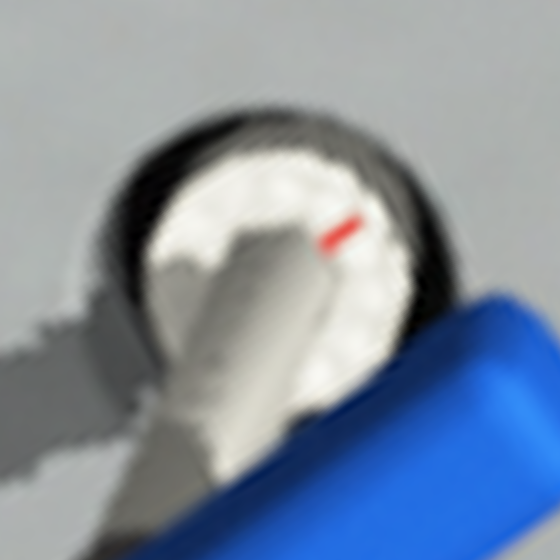

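View pics/p2.png

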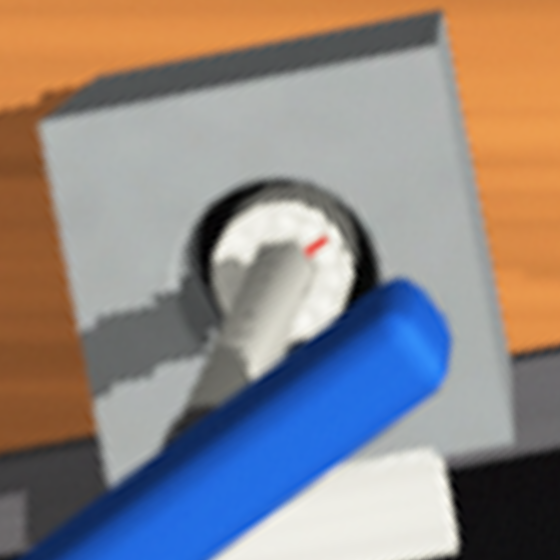

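```bash
python3 -c "
from h import *
s,R=st();print(env.hand_in())
"
```

```text
t25.77 tcp [0.4374 0.0605 0.2337] x [ 0.013  0.001 -1.   ] y [0.882 0.472 0.011] F [-1.   0.6 -0.3] M [0.04 0.02 0.01] gap 0.0852 j [-4.600e-02  4.400e-02 -2.780e-01  1.236e+00  1.000e-03  1.034e+00]
the job is handed in; nothing more can be done
None
```

I took the blue key out of the stand, seated it in the cap screw and turned the screw clockwise until it came up tight. I then backed the torque off, let go and lifted clear, handing in at about 26 s on the clock.

- **Seating:** The key slid in without pressing hard. It met the floor with the tip at about 28 mm, and the wrist force rose by only about 7 N.
- **Tightening:** Torque held near 0.2 N m while the screw ran, then climbed to about 0.55 N m at the stop. That is well under the 1.3 N m damage limit.
- **Screw angle:** The red mark read mostly 1.06 to 1.08 rad, good to a few hundredths and only just above the 1.05 limit. One reading of the mark came out at 1.22, past the 1.10 stop. I relied mainly on the clear torque rise to judge it tight.
- **Key position:** After release the key stands in the socket with a slight lean, by eye about 3°. I did not measure its depth again after letting go.
- **Other things:** The gripper is open with no contact force. No bystander was touched in any move I made, and those I could see looked in place, but I did not measure their positions at the end.

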